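Find the stamped sample crate and send it to the dispatch line

TASK

One of the two white sample crates is stamped with a red ring and dot on its underside. Using only pushes of the fingertips, never lifting a crate or taking it between the fingers, tip each crate over away from you onto its back so that both undersides can be seen; then push the stamped crate, still lying, straight away from you until its lid end rests on the yellow and black dispatch line. Leave the other crate lying short of the line, and do not disturb the other things on the worktop.

Things in the scene. Friction and masses are not known exactly. Their poses are not given: they have to be found in the camera images.
- crate_p: Closed opaque white crate, grey lid, black rubber rim round its foot, solid, 60 (own x) x 100 (own y) x 95 mm (own z), 0.17 to 0.35 kg. Origin at the centre of the underside; own z runs from underside to lid. Starts standing on its underside, own +x away from the robot (yaw up to 0.2 rad), at the left or the right; looks the same as crate_q but for the stamp that one of the two has.
- crate_q: Second crate, same size, frame and behaviour. Both: pushed high on the near face (about 70 mm up) the rubber foot grips and the crate pivots on its far lower edge instead of sliding, and past some 32 degrees falls on its back; then own x points down, own z away from the robot, and the underside stands upright, facing the robot, 60 mm high.
- stamp (a point): Centre of the stamp, a flat red ring and dot 40 mm across, at the centre of the underside of the stamped crate (it coincides with that crate's origin). Hidden from sight until the crate is tipped.
- crate_p_lid (a point): Centre of the outer face of crate_p's grey lid, 95 mm from its origin along its own z.
- crate_q_lid (a point): Centre of the outer face of crate_q's grey lid, 95 mm from its origin along its own z.
- crate_p_mid (a point): Middle of crate_p (47.5 mm above the worktop when it stands, 30 mm when it lies on its back).
- crate_q_mid (a point): Middle of crate_q.
- line: Dispatch line: flat strip of yellow tape with black bars on the worktop beyond the crates, 30 mm wide (its x), 600 mm long (its y), nothing to bump against. Origin at its centre; own x points across it, away from the robot (yaw up to 0.06 rad).
- vial_black: Brown glass vial with black cap, 28 mm across, 72 mm high, standing between the crates, origin at the centre of its underside. Bystander: leave it alone.
- marker_blue: Blue marker pen, 18 x 137 x 20 mm, lying between the crates and pointing away from the robot, origin under its middle. Bystander: leave it alone.
- timer: White laboratory timer with buttons, 70 x 66 x 21 mm, to the left, origin at the centre of its underside. Bystander: leave it alone.
- bottle_amber: Amber bottle with black cap, 54 mm across, 120 mm high, to the right, origin at the centre of its underside. Bystander: leave it alone.

How it is judged:
On the way, in this order (a step that is already met when the one before it is completed fails the run):
1. one crate has been tipped over onto its back (angle between any of crate_p, crate_q's own x axis and vertical above 2.95 rad), for 0.2 s.
2. both crates lie on their backs, undersides facing the robot, the stamped one not yet at the line (angle between each of crate_p, crate_q's own x axis and vertical above 2.95 rad and x of crate_p_lid in the frame of line below -0.02 m), for 0.2 s.
3. the stamped crate's lid end rests on the line (x of crate_p_lid in the frame of line between -0.02 and 0.02 m and y of crate_p_lid in the frame of line between -0.3 and 0.3 m and angle between crate_p's own x axis and vertical above 2.95 rad), for 0.2 s.
At the end, for the whole second after the job is handed in: Both crates lie at rest on their backs (within about 11 degrees); the centre of the stamped crate's lid face is within 20 mm of the line's centre line, within the line's length; the other crate's lid centre is at least 35 mm short of the centre line (all of step 3 and angle between crate_q's own x axis and vertical above 2.95 rad and x of crate_q_lid in the frame of line below -0.035 m and linear speed of each of crate_p, crate_q below 0.02 m/s); the robot touches nothing.
It fails at once if a crate was lifted off the worktop ((height (world z) of crate_p_mid above 0.085 m or (angle between crate_p's own z axis and vertical below 0.25 rad and height (world z) of crate_p_mid above 0.07 m) or (angle between crate_p's own x axis and vertical above 2.9 rad and height (world z) of crate_p_mid above 0.052 m)) or (height (world z) of crate_q_mid above 0.085 m or (angle between crate_q's own z axis and vertical below 0.25 rad and height (world z) of crate_q_mid above 0.07 m) or (angle between crate_q's own x axis and vertical above 2.9 rad and height (world z) of crate_q_mid above 0.052 m))).
It fails at once if a crate was taken between the fingers ((x of the grasp point in the frame of crate_p between -0.022 and 0.022 m and y of the grasp point in the frame of crate_p between -0.042 and 0.042 m and z of the grasp point in the frame of crate_p between 0.006 and 0.089 m) or (x of the grasp point in the frame of crate_q between -0.022 and 0.022 m and y of the grasp point in the frame of crate_q between -0.042 and 0.042 m and z of the grasp point in the frame of crate_q between 0.006 and 0.089 m)).
It fails at once if the unstamped crate was sent to the line (x of crate_q_lid in the frame of line above -0.02 m).
It fails at once if a bystander was disturbed (moved over 20 mm) (distance of any of vial_black, marker_blue, timer, bottle_amber from where it was at the start of the episode above 0.02 m).
It also fails if it takes over 53 s, if anything falls off the work surface, if the arm or the gripper's body presses on something with over 40 N, if the wrist force passes 120 N, or if a joint passes its speed limit or range.

ROBOT

A 7-joint arm with a two-finger parallel gripper is mounted at the origin on a cart in front of the work surface, level with it; the furniture and walls round the work are solid. World frame = base frame: x ahead of the robot, y to its left, z up, the work surface at z = 0. Lengths are in m, angles in rad, forces in N, time in s.
With the tool pointing down it reaches from about 0.4 to 0.9 m from the base axis. Payload 5.5 kg.
Tool frame: the origin (TCP) lies at the very end of the fingers, on their centre line; the grasp point (between the pads) lies bot.hold_point_z behind it (bot.hold_point_z is the distance from the TCP to the grasp point, in m); z points along the fingers, y is the direction in which the jaws open and shut (so a half turn about z gives the same grasp; the last joint's range is limited). The gripper opens to 92 mm and grips with 3 to 60 N. Pads are 19 mm wide; open, the fingers measure 130 mm over their backs; the gripper's body (75 mm by 190 mm) begins 47 mm behind the grasp point.
Start: joints at [-1.047, 0.501, -0.427, 1.55, 0.221, 1.138, -0.21], TCP at [0.168, 0.628, 0.227] pointing down, gripper open.
Joint ranges: [-2.88, 2.88], [-0.31, 2.03], [-1.54, 1.56], [0.2, 2.42], [-1.41, 4.55], [0.19, 2.02], [-2.57, 2.57]. Speed limits (rad/s): [2.57, 2.57, 3.14, 3.14, 3.14, 3.14, 3.14].

INTERFACE

Orientations are given as a rotation vector (axis times angle).
In Python, from station import bot gives the robot as it stands.
- The arm moves only by the shell command python3 -m pendant 'ROWS' [OPENING]. ROWS is text: rows parted by semicolons, each of 4 numbers parted by spaces: the shift along the tool's x, y, z in mm, then the turn about the tool's z in degrees. A call has 1 to 10 rows; each row shifts and turns the commanded pose from where the row before left it, along the tool's axes as they then stand; what a row does not reach is not made up. A row lasts 1/12 s, in which the tool goes at most 41.7 mm and 7.16 degrees, less where a joint would pass 70% of its speed; a pose out of reach is approached as far as the arm can. A call with a gripper value outside its range is refused whole. OPENING is the closure, from 0 (fully open) to 1 (shut), set as the call begins (- or left out, the last holds). The fingers move at their own pace and stop on an object; the grip force is fixed at half the most. Time passes only in rows, so rows that do not move let the fingers close. It gives the time, the measured TCP pose, the force and the opening at its end, in the units of the state.
- bot.state(): the state, without advancing time (a new reading comes with each control period).
- bot.snapshot(name): name is "scene" or "top" or "wrist"; returns a dict with "img" (480x640x3 uint8, red, green, blue), "camera_matrix" (3x3 intrinsics, pixels), "R" (3x3) and "t" (3): a world point X has camera coordinates R X + t; the wrist camera has in their place "mount" (4x4, takes a point from camera to tool coordinates, whose origin is the TCP and whose axes are the flange's). Camera axes: x right, y down, z forward; pixel columns grow to the right and rows downward; lengths in m; the calibration is good to about 2 mm. The wrist camera is an equidistant fisheye: a pixel r from the principal point sees the ray r / f radians off the axis. A picture is of the moment at which its call begins: read the wrist's pose just before it. There is no depth.
- bot.job_done(): hands the job in, once; it reports no verdict.
The state is a dict: "time": time; "joints": joint angles; "joint_velocities": joint speeds; "joint_torque": joint torques, N m; "eef_pos": TCP position; "tcp_rot": TCP orientation; "wrist_force": force on the tool from outside, world axes, zero at the start; "wrist_torque": the same for the moment, N m; "width": opening from 0.0 (shut) to 1.0 (fully open).
Only numpy, scipy, OpenCV 4.12 (cv2) and the standard library are available. Lean on these libraries where they do the work, as an engineer would, in place of code of your own. Each camera call takes 0.05 s, during which the arm holds its last target. There are 200 camera calls.

## Working session

There is one attempt and no reset: what is moved stays moved. The work goes in short steps, Python scripts to look and compute and a shell command to move; the robot and the scene stay as the last step left them, time stands still between calls to the robot, and variables do not carry over. Pictures are saved under pics/ and viewed, on a budget of 10 in all, crops included, one or two more only if the job needs it, and the job is handed in when it is done.

```bash
ls; mkdir -p pics; python3 - <<'E'
from station import bot
import cv2,numpy as np
print(bot.state(),bot.hold_point_z)
for n in("scene","top"):
    s=bot.snapshot(n);cv2.imwrite(f"pics/{n}0.png",s["img"][:,:,::-1]);print(n,s["camera_matrix"],s["R"],s["t"])
s=bot.snapshot("wrist");print(s["camera_matrix"],s["mount"])
E
```

```text
pics
{'time': 0.0, 'joints': array([-1.04682458,  0.50185437, -0.42677873,  1.55146164,  0.22081958,
        1.13828477, -0.21026205]), 'joint_velocities': array([-0.00129797, -0.00016724,  0.0007798 , -0.00010565, -0.00074507,
       -0.0002543 ,  0.00156257]), 'joint_torque': array([ 2.58958707e-04, -5.66583145e+01, -5.81620842e+00, -2.79121166e+01,
       -6.87149470e-02,  3.07495845e-02,  2.00180762e-04]), 'eef_pos': array([0.16746036, 0.62732996, 0.22566832]), 'tcp_rot': array([-4.08276656e-01, -3.11464680e+00,  3.02374466e-03]), 'wrist_force': array([0.76146063, 0.60601168, 0.70835536]), 'wrist_torque': array([-0.01879856,  0.03351491, -0.00158081]), 'width': 0.9986666516437257} 0.0188
scene [[467.81402137   0.         330.98509149]
 [  0.         467.81402137 243.63823522]
 [  0.           0.           1.        ]] [[ 0.83874728 -0.54440265  0.01134753]
 [-0.19446668 -0.31894493 -0.92760813]
 [ 0.50861156  0.77582207 -0.37338237]] [-0.46926897  0.19910079  0.8111249 ]
top [[546.76221935   0.         327.13090972]
 [  0.         546.76221935 239.56295566]
 [  0.           0.           1.        ]] [[ 1.30664681e-02 -9.99914241e-01  8.81944306e-04]
 [-9.86539257e-01 -1.30354623e-02 -1.63004203e-01]
 [ 1.63001721e-01  1.25981655e-03 -9.86624980e-01]] [-0.0052348   0.59602894  1.24696944]
[[371.64829954   0.         312.73156775]
 [  0.         371.64829954 231.01508675]
 [  0.           0.           1.        ]] [[-1.28759636e-04 -9.61526420e-01 -2.74712443e-01  7.44357799e-02]
 [ 9.99999938e-01 -2.13860876e-04  2.79831715e-04 -2.30723379e-04]
 [-3.27815831e-04 -2.74712390e-01  9.61526388e-01 -1.58455576e-01]
 [ 0.00000000e+00  0.00000000e+00  0.00000000e+00  1.00000000e+00]]
```

View pics/top0.png

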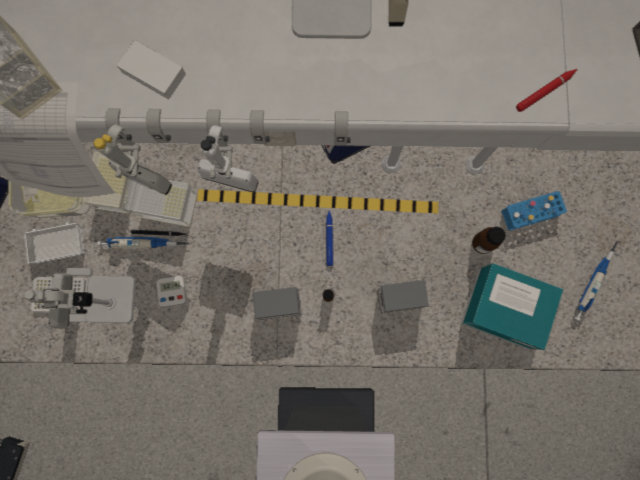

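View pics/scene0.png

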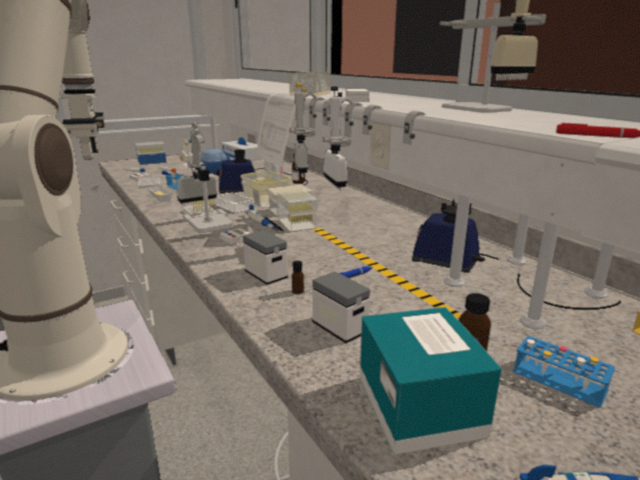

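The top view shows the left crate's lid at about (276,303), the right lid at about (404,296), the vial at (328,295), the pen at (330,240), and the line running from (197,195) to (438,207). The scene view shows both crates standing with the vial between them, lids at (265,242) and (341,288).

```bash
cat > h.py <<'E'
import numpy as np,cv2
from station import bot
from scipy.spatial.transform import Rotation as Ro
def ray(s,p):
    K=s["camera_matrix"];d=s["R"].T@np.linalg.solve(K,[p[0],p[1],1.]);return -s["R"].T@s["t"],d
def onz(s,p,z):
    c,d=ray(s,p);return c+d*(z-c[2])/d[2]
def proj(s,X):
    q=s["camera_matrix"]@(s["R"]@np.asarray(X,float)+s["t"]);return q[:2]/q[2]
E
python3 - <<'E'
from h import *
s=bot.snapshot("top");sc=bot.snapshot("scene");np.set_printoptions(precision=4,suppress=True)
print("cam",ray(s,(0,0))[0],ray(sc,(0,0))[0])
hsv=cv2.cvtColor(s["img"],cv2.COLOR_RGB2HSV)
for n,(x0,x1,y0,y1) in dict(L=(245,308,282,324),R=(374,435,275,318)).items():
    g=s["img"][y0:y1,x0:x1].astype(int)
    print(n,g[(y1-y0)//2,(x1-x0)//2],g[2,2])
    c=g[(y1-y0)//2,(x1-x0)//2]
    m=(np.abs(g-c).max(2)<14).astype(np.uint8);m=cv2.morphologyEx(m,cv2.MORPH_OPEN,np.ones((5,5)))
    k=max(cv2.findContours(m,0,1)[0],key=cv2.contourArea)
    b=cv2.boxPoints(cv2.minAreaRect(k))+[x0,y0];print(b)
    w=np.array([onz(s,p,.095) for p in b]);print(w, w.mean(0));print([np.linalg.norm(w[i]-w[i-1]) for i in range(4)])
    print("scene proj",proj(sc,w.mean(0)))
m=cv2.inRange(hsv,(18,120,100),(35,255,255));m[:180]=0;m[220:]=0;m[:,:196]=0;m[:,445:]=0
r=cv2.minAreaRect(cv2.findNonZero(m));b=cv2.boxPoints(r);w=np.array([onz(s,p,0) for p in b]);print("line",b,w,w.mean(0))
for n,p in dict(vial=(328,295),penN=(330,265),penF=(330,212),timer=(171,291),bottle=(495,236)).items():print(n,onz(s,p,dict(vial=.072,bottle=.12).get(n,.02)))
cv2.imwrite("pics/crop0.png",cv2.resize(s["img"][180:340,150:530,::-1],None,fx=2,fy=2))
E
```

```text
cam [0.3848 0.001  1.3275] [ 0.0198 -0.8213  0.4929]
L [92 92 88] [70 64 58]
[[250.9029 291.7604]
 [295.8865 286.9407]
 [298.6255 312.5044]
 [253.6419 317.3241]]
[[0.4672 0.1724 0.095 ]
 [0.4794 0.0715 0.095 ]
 [0.4223 0.0641 0.095 ]
 [0.4104 0.1642 0.095 ]] [0.4448 0.1181 0.095 ]
[np.float64(0.0574112329732468), np.float64(0.1016370024107406), np.float64(0.057485000081020296), np.float64(0.10087129171335413)]
scene proj [262.8029 238.0005]
R [91 91 87] [131 124 116]
[[381.4591 284.8532]
 [424.5948 279.2268]
 [427.9517 304.9628]
 [384.816  310.5892]]
[[ 0.4866 -0.1213  0.095 ]
 [ 0.5006 -0.2187  0.095 ]
 [ 0.4429 -0.2253  0.095 ]
 [ 0.4291 -0.1286  0.095 ]] [ 0.4648 -0.1735  0.095 ]
[np.float64(0.05793445733011237), np.float64(0.0984362678055053), np.float64(0.05805169426892587), np.float64(0.09768448037589722)]
scene proj [339.5618 284.111 ]
line [[196.931  200.3121]
 [197.5414 188.7127]
 [437.5607 201.3453]
 [436.9503 212.9447]] [[ 0.6989  0.3281  0.    ]
 [ 0.7286  0.3281  0.    ]
 [ 0.7042 -0.271   0.    ]
 [ 0.6747 -0.2689  0.    ]] [0.7016 0.0291 0.    ]
vial [ 0.4637 -0.0011  0.072 ]
penN [ 0.5389 -0.0051  0.02  ]
penF [ 0.6692 -0.0035  0.02  ]
timer [0.4715 0.3735 0.02  ]
bottle [ 0.5974 -0.3736  0.12  ]
```

```bash
cat >> h.py <<'E'
def go(x,y,z):
    s=bot.state();R=Ro.from_rotvec(s["tcp_rot"]).as_matrix();p=s["eef_pos"]
    print("t",round(s["time"],2),"pos",p.round(4),"yang",np.degrees(np.arctan2(R[1,1],R[0,1])).round(2),"tilt",R[:,2].round(3),"F",s["wrist_force"].round(1),"w",round(s["width"],2))
    print("tool mm",(R.T@(np.array([x,y,z])-p)*1000).round(1))
E
python3 -m pendant '0 0 0 -5.6;0 0 0 -5.6;0 0 0 -5.6;0 0 0 -5.5;0 0 0 0' 0.5; python3 -c "
from h import *;go(.39,.111,.227)"
```

```text
time: 0.67
eef_pos: [0.1677, 0.6279, 0.2265]
tcp_rot: [0.207, -3.134, 0.001]
wrist_force: [0.2, -0.2, -0.4]
width: 0.687
t 0.67 pos [0.1677 0.6279 0.2265] yang 97.55 tilt [-0. -0. -1.] F [ 0.2 -0.2 -0.4] w 0.69
tool mm [-1.525e+02 -5.416e+02 -4.000e-01]
```

```bash
python3 -m pendant '-5 -18 0 0;-10 -36 0 0;-10 -36 0 0;-10 -36 0 0;-10 -36 0 0;-10 -36 0 0;-10 -36 0 0;-10 -36 0 0;-10 -36 0 0;-10 -36 0 0'; python3 -m pendant '-10 -36 0 0;-10 -36 0 0;-10 -36 0 0;-10 -36 0 0;-10 -36 0 0;-5 -18 0 0;0 0 0 0;0 0 0 0'; python3 -c "
from h import *;go(.385,.111,.07)"
```

```text
time: 1.5
eef_pos: [0.306, 0.2994, 0.227]
tcp_rot: [-0.196, 3.135, 0.001]
wrist_force: [0.9, 0.3, -0.8]
width: 0.501
time: 2.17
eef_pos: [0.3858, 0.111, 0.2269]
tcp_rot: [-0.193, 3.135, 0.001]
wrist_force: [0.0, -0.3, -0.1]
width: 0.502
t 2.17 pos [0.3858 0.111  0.2269] yang 97.05 tilt [ 0.     0.001 -1.   ] F [ 0.  -0.3 -0.1] w 0.5
tool mm [  0.8   0.  156.9]
```

```bash
python3 -m pendant '0 0 20 0;0 0 35 0;0 0 35 0;0 0 35 0;0 0 20 0;0 0 9 0;0 0 0 0;0 0 0 0'; python3 -m pendant '-5 0 0 0;-5 0 0 0;-5 0 0 0;-5 0 0 0;-5 0 0 0;-5 0 0 0;0 0 0 0' ; python3 -c "
from h import *;go(.41,.111,.07)
s=bot.snapshot('scene');cv2.imwrite('pics/p1.png',cv2.resize(s['img'][190:370,180:420,::-1],None,fx=3,fy=3))"
```

```text
time: 2.83
eef_pos: [0.3855, 0.1127, 0.0731]
tcp_rot: [0.203, -3.135, -0.001]
wrist_force: [-0.1, -0.9, 0.5]
width: 0.499
time: 3.42
eef_pos: [0.4168, 0.1158, 0.073]
tcp_rot: [-0.201, 3.134, 0.001]
wrist_force: [-0.2, -0.1, -0.1]
width: 0.501
t 3.42 pos [0.4168 0.1158 0.073 ] yang 97.33 tilt [ 0.001  0.    -1.   ] F [-0.2 -0.1 -0.1] w 0.5
tool mm [ 7.3 -3.8  3. ]
```

View pics/p1.png

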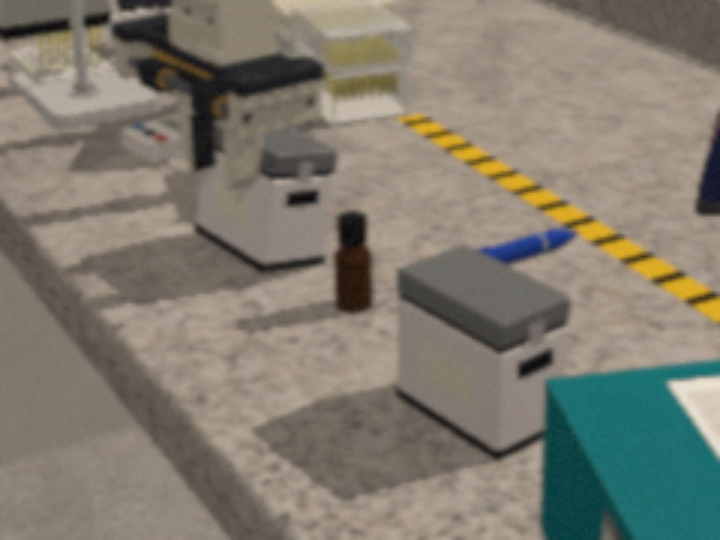

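The fingers are at the left crate's near face at about crop (230,170). The crate is still upright and there is no contact force yet. The right crate and the vial are untouched.

```bash
python3 -m pendant '-4 0 0 0;-4 0 0 0;-4 0 0 0'; python3 -m pendant '-4 0 0 0;-4 0 0 0;-4 0 0 0'; python3 -m pendant '-4 0 0 0;-4 0 0 0;-4 0 0 0'; python3 -c "
from h import *;go(.41,.111,.07)
s=bot.snapshot('scene');cv2.imwrite('pics/p2.png',cv2.resize(s['img'][190:370,180:420,::-1],None,fx=3,fy=3))"
```

```text
time: 3.72
eef_pos: [0.4274, 0.1171, 0.0727]
tcp_rot: [0.202, -3.135, 0.0]
wrist_force: [-1.3, 0.2, 0.8]
width: 0.506
time: 3.97
eef_pos: [0.4399, 0.1188, 0.0728]
tcp_rot: [-0.201, 3.134, 0.0]
wrist_force: [-0.0, -0.0, 0.6]
width: 0.499
time: 4.22
eef_pos: [0.4515, 0.1202, 0.0727]
tcp_rot: [-0.201, 3.135, 0.0]
wrist_force: [1.1, 1.0, -0.1]
width: 0.503
t 4.22 pos [0.4515 0.1202 0.0727] yang 97.35 tilt [ 0.  0. -1.] F [ 1.1  1.  -0.1] w 0.5
tool mm [42.3 -3.8  2.7]
```

View pics/p2.png

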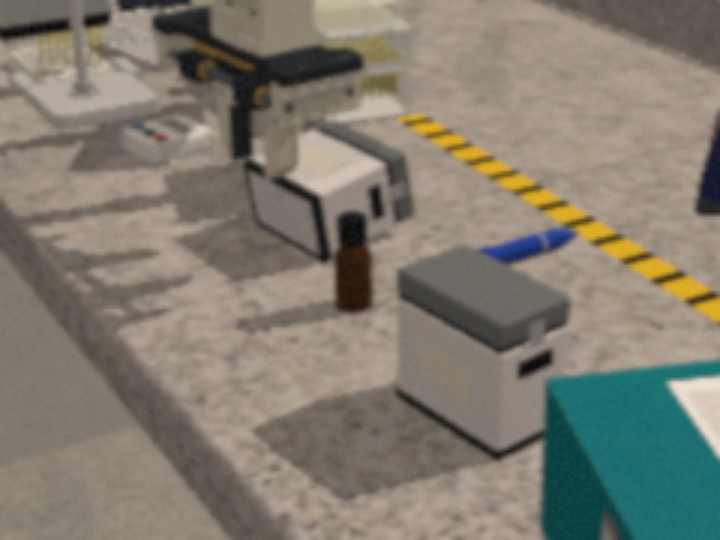

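The left crate is falling onto its back. Its plain white underside shows at about crop (290,205), with no red stamp, so the right crate should be the stamped one. I'll let it settle, then lift.

```bash
python3 -m pendant '0 0 0 0;5 0 0 0;15 0 0 0;0 0 -30 0;0 0 -40 0;0 0 -20 0;0 0 0 0'; python3 -c "
from h import *;go(.405,-.182,.16)"
```

```text
time: 4.85
eef_pos: [0.4336, 0.1185, 0.1671]
tcp_rot: [-0.201, 3.127, 0.002]
wrist_force: [0.7, 0.5, -0.3]
width: 0.501
t 4.85 pos [0.4336 0.1185 0.1671] yang 97.37 tilt [ 0.008  0.002 -1.   ] F [ 0.7  0.5 -0.3] w 0.5
tool mm [  67.  -294.4    6.3]
```

```bash
python3 -m pendant '4 -18 0 0;8 -35 0 0;8 -35 0 0;8 -35 0 0;8 -35 0 0;8 -35 0 0;8 -35 0 0;8 -35 0 0;7 -31 0 0;0 0 0 0'; python3 -m pendant '0 0 15 0;0 0 30 0;0 0 30 0;0 0 17 0;0 0 0 0;0 0 0 0'; python3 -c "
from h import *;go(.405,-.182,.072)"
```

```text
time: 5.68
eef_pos: [0.4003, -0.1889, 0.1624]
tcp_rot: [0.188, -3.135, 0.004]
wrist_force: [-0.1, 1.0, 0.7]
width: 0.497
time: 6.18
eef_pos: [0.4008, -0.1816, 0.0698]
tcp_rot: [0.202, -3.132, -0.003]
wrist_force: [0.4, -1.2, 0.5]
width: 0.5
t 6.18 pos [ 0.4008 -0.1816  0.0698] yang 97.38 tilt [-0.003  0.001 -1.   ] F [ 0.4 -1.2  0.5] w 0.5
tool mm [-4.1 -1.  -2.2]
```

```bash
python3 -m pendant '-5 0 -1 0;-7 0 -1 0;-7 0 0 0;-7 0 0 0;-6 0 0 0;-4 0 0 0;-4 0 0 0;-4 0 0 0;-4 0 0 0;-4 0 0 0'; python3 -m pendant '-4 0 0 0;-4 0 0 0;-4 0 0 0;-4 0 0 0;-4 0 0 0;-3 0 0 0;0 0 0 0;5 0 0 0;15 0 0 0;20 0 0 0'; python3 -c "
from h import *;go(.46,-.182,.072)
a=bot.snapshot('top')['img'][170:330,190:510,::-1];b=bot.snapshot('scene')['img'][190:370,180:420,::-1]
cv2.imwrite('pics/p3.png',np.vstack([cv2.resize(a,(600,300)),cv2.resize(b,(400,300)).copy() if 0 else np.pad(cv2.resize(b,(400,300)),((0,0),(0,200),(0,0)))]))"
```

```text
time: 7.02
eef_pos: [0.4544, -0.1759, 0.0727]
tcp_rot: [-0.201, 3.135, -0.0]
wrist_force: [-0.2, 0.2, 1.6]
width: 0.503
time: 7.85
eef_pos: [0.4374, -0.1779, 0.0728]
tcp_rot: [-0.204, 3.134, -0.0]
wrist_force: [-1.4, 0.3, -0.2]
width: 0.499
t 7.85 pos [ 0.4374 -0.1779  0.0728] yang 97.44 tilt [ 0.001 -0.    -1.   ] F [-1.4  0.3 -0.2] w 0.5
tool mm [-21.8  -7.    0.8]
```

View pics/p3.png

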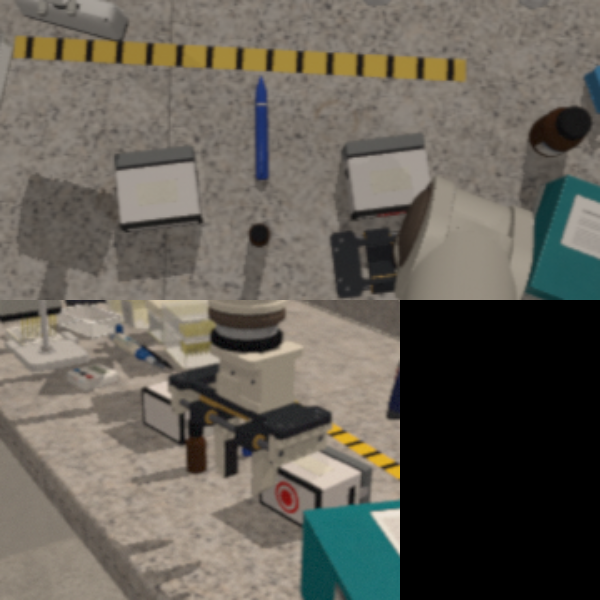

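Both crates lie on their backs. The red ring and dot shows on the right crate at panel (287,497), and the left crate's underside is plain. The right crate's far top edge runs from panel (343,147) to (421,134), well short of the line.

```bash
python3 - <<'E'
from h import *
s=bot.snapshot("top");f=lambda p:(190+p[0]/1.875,170+p[1]/1.875)
def report(ps,z=.06):
    w=np.array([onz(s,f(p),z) for p in ps]);print(w.round(4).tolist())
    for a,b in((0,1),(2,3)):
        c=(w[a]+w[b])/2;d=w[a]-w[b];print("c",c.round(4),"len",np.linalg.norm(d).round(4),"yaw",np.arctan2(-d[0],d[1]).round(3),"line x",((c[0]-.7016)*.9992-(c[1]-.0291)*-.0+ (c[1]-.0291)*-.041).round(4))
report([(343,147),(421,134),(354,217),(432,206)])
report([(115,156),(192,147),(120,229),(201,218)])
go(.455,-.175,.03)
E
```

```text
[[0.5746, -0.105, 0.06], [0.5924, -0.2027, 0.06], [0.4874, -0.1186, 0.06], [0.5022, -0.2152, 0.06]]
c [ 0.5835 -0.1539  0.06  ] len 0.0993 yaw 0.18 line x -0.1105
c [ 0.4948 -0.1669  0.06  ] len 0.0978 yaw 0.153 line x -0.1986
[[0.5595, 0.1795, 0.06], [0.5722, 0.0837, 0.06], [0.4688, 0.1701, 0.06], [0.4836, 0.0705, 0.06]]
c [0.5658 0.1316 0.06  ] len 0.0966 yaw 0.131 line x -0.1398
c [0.4762 0.1203 0.06  ] len 0.1007 yaw 0.148 line x -0.229
t 8.0 pos [ 0.4348 -0.1784  0.0725] yang 97.25 tilt [-0.002  0.    -1.   ] F [ 0.4 -0.1  0.5] w 0.5
tool mm [-20.5   0.8  42.5]
```

```bash
python3 -m pendant '0 2 12 0;0 2 18 0;0 0 12 0;0 0 0 0;-8 0 0 0;-10 0 0 0;-10 0 0 0;-7 0 0 0;-7 0 0 0;-7 0 0 0'; python3 -m pendant '-7 0 0 0;-7 0 0 0;-7 0 0 0;-7 0 0 0;-7 0 0 0;-7 0 0 0;-7 0 0 0;-7 0 0 0;-7 0 0 0;-7 0 0 0';python3 -m pendant '-5 0 0 0;-3 0 0 0;0 0 0 0'; python3 - <<'E'
from h import *
go(.585,-.16,.03)
s=bot.snapshot("top")['img'][160:310,340:480,::-1]
cv2.imwrite('pics/p4.png',cv2.resize(s,None,fx=4,fy=4,interpolation=cv2.INTER_CUBIC))
E
```

```text
time: 8.83
eef_pos: [0.4862, -0.1676, 0.0311]
tcp_rot: [-0.203, 3.135, -0.0]
wrist_force: [-3.7, 0.6, 4.8]
width: 0.496
time: 9.67
eef_pos: [0.5551, -0.1587, 0.0306]
tcp_rot: [0.202, -3.135, -0.0]
wrist_force: [-2.9, -1.6, 2.8]
width: 0.503
time: 9.92
eef_pos: [0.5638, -0.1575, 0.0307]
tcp_rot: [-0.203, 3.134, -0.0]
wrist_force: [-0.1, 0.4, 0.6]
width: 0.496
t 9.92 pos [ 0.5638 -0.1575  0.0307] yang 97.4 tilt [ 0.001  0.    -1.   ] F [-0.1  0.4  0.6] w 0.5
tool mm [-20.7  -5.2   0.7]
```

View pics/p4.png

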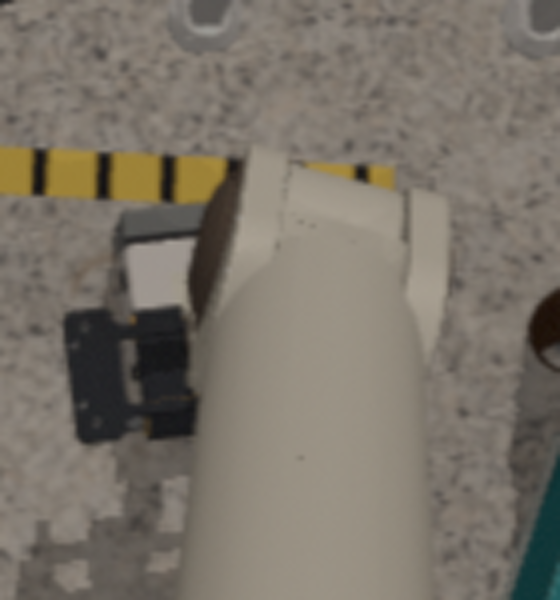

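The crate's left far top corner is at about crop (122,213), just short of the tape. The arm hides the rest.

```bash
python3 - <<'E'
from h import *
s=bot.snapshot("top");p=onz(s,(340+122/4,160+213/4),.06);print(p)
for y in(.1,.13,.16):
    c=p[:2]-.05*np.array([-np.sin(y),np.cos(y)]);print(c,(c[0]-.7016)*.999-.041*(c[1]-.0291))
E
```

```text
[ 0.65873317 -0.09930398  0.06      ]
[ 0.66372484 -0.14905419] -0.030532967148544067
[ 0.66521487 -0.14888207] -0.029051477542904047
[ 0.66669908 -0.14866534] -0.02757764449757152
```

```bash
python3 -m pendant '-5 0 0 0;-6 0 0 0;-6 0 0 0;-6 0 0 0;-4 0 0 0;-2 0 0 0;0 0 0 0;0 0 0 0'; python3 -m pendant '10 0 0 0;25 0 0 0;25 0 0 0;25 0 0 0;20 0 -15 0;15 0 -35 0;15 0 -35 0;10 0 -30 0;0 0 0 0'; python3 - <<'E'
from h import *
go(.44,-.16,.15)
s=bot.snapshot("top");a=s['img'][160:310,200:480,::-1]
cv2.imwrite('pics/p5.png',cv2.resize(a,None,fx=2.8,fy=2.8,interpolation=cv2.INTER_CUBIC))
E
```

```text
time: 10.68
eef_pos: [0.5919, -0.154, 0.0309]
tcp_rot: [-0.202, 3.134, -0.0]
wrist_force: [-1.0, -0.7, -0.0]
width: 0.498
time: 11.43
eef_pos: [0.448, -0.1747, 0.151]
tcp_rot: [-0.197, 3.128, -0.005]
wrist_force: [0.7, 0.0, -0.5]
width: 0.503
t 11.43 pos [ 0.448  -0.1747  0.151 ] yang 97.22 tilt [ 0.008 -0.003 -1.   ] F [ 0.7  0.  -0.5] w 0.5
tool mm [ 6.1 15.6  0.9]
```

View pics/p5.png

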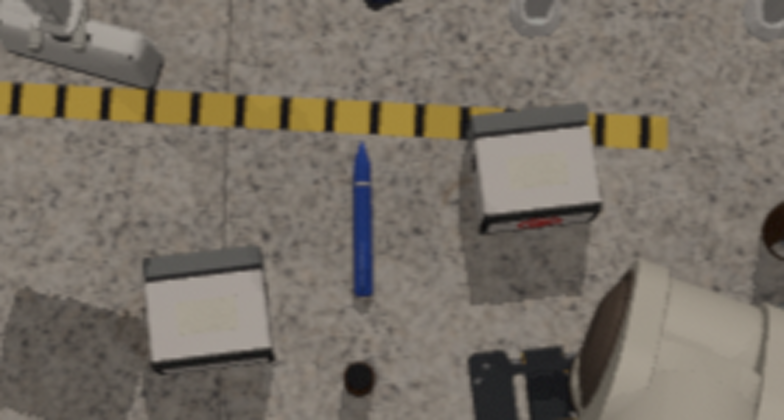

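The stamped crate's far top edge runs from crop (470,112) to (586,104) over the tape. The other crate lies well short, and the vial and pen have not moved.

```bash
python3 - <<'E'
from h import *
s=bot.snapshot("top")
for q in([(470,112),(586,104)],[(143,261),(261,247)]):
    w=np.array([onz(s,(200+u/2.8,160+v/2.8),.06) for u,v in q]);c=w.mean(0);print(w.round(4).tolist(),c.round(4),"line x",((c[0]-.7016)*.999-.041*(c[1]-.0291)).round(4))
n=np.array([onz(s,(200+u/2.8,160+v/2.8),.06) for u,v in((482,230),(600,211))]).mean(0);print(n)
E
```

```text
[[0.6908, -0.093, 0.06], [0.6991, -0.1916, 0.06]] [ 0.695  -0.1423  0.06  ] line x 0.0004
[[0.5595, 0.1801, 0.06], [0.5726, 0.0818, 0.06]] [0.5661 0.1309 0.06  ] line x -0.1396
[ 0.59821143 -0.15275081  0.06      ]
```

The lid centre measures 0.4 mm from the centre line, and the robot is clear of everything, so I'm handing in.

```bash
python3 -c "
from station import bot
print(bot.job_done())"
```

```text
the job is handed in; nothing more can be done
None
```

I tipped both crates onto their backs with fingertip pushes. The right-hand crate had the red stamp, so I pushed it, still lying, up to the dispatch line and handed the job in at about 11.5 s. No verdict was reported.

Last checks, from the top camera:
- **Stamped crate:** its lid centre is about 0.4 mm from the line's centre line and within the line's length. This comes from one view, taking the lid's top edge at 60 mm from the task text, so expect a few mm of uncertainty.
- **Other crate:** its underside was plain when it was seen just after tipping. It lies with its lid about 140 mm short of the line.
- **Bystanders:** the vial and pen look unmoved. I did not measure the timer and bottle at the end, but the arm never came near them.
- **Robot:** the gripper is backed off and raised to 151 mm, touching nothing. The wrist force read under 1 N, and the highest reading I saw was about 6 N, while pushing.

No check failed or disagreed.

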